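# Balance the wooden beam on the white dome

### The job

Set up the equilibrium demonstration on the school lab bench: pick up the wooden beam with the red centre band and balance it by its middle on top of the white dome, so that it stays there by itself, at rest and nearly level. Set it down on the dome rather than letting it drop, and leave the metal bar and the green flask where they are.

Things in the scene. Friction and masses are not known exactly. Their poses are not given: they have to be found in the camera images.
- beam_center (a point): Loose wooden beam, a plain rectangular bar 180 mm long, 30 mm wide and 20 mm thick, brown with a red band 12 mm wide round its middle, about 80 g, evenly weighted. It lies flat on the bench. The point is its centre, half-way up (10 mm above the bench at the start); x runs along its length, y across its width, z up through its thickness.
- white_dome_apex (a point): Smooth white dome, a cap of a sphere of 90 mm radius on a black round base 148 mm across and 18 mm high, fixed to the bench. A bar set on it rocks a little and then settles. The point is the topmost point of the dome, 50 mm above the bench; z is up. A blue dome of the same shape stands elsewhere on the bench and is not to be used.
- metal_bar_center (a point): Loose silver metal bar of the same size as the beam (180 x 30 x 20 mm), without a band, about 290 g, lying flat on the bench; not to be moved. The point is its centre, 10 mm above the bench; x runs along its length.
- flask: Loose green glass conical flask, 72 mm across at the foot, 124 mm tall, about 120 g, standing on the bench beyond the domes; not to be moved. Its origin is the centre of its underside.
Things that resemble listed ones, but are neither listed nor needed, are in the scene too. Of the things that look like the part that bears beam_center, the largest one is meant.

How it is judged:
At the end, for the whole second after the job is handed in: The wooden beam rests on the white dome alone, its centre within 22 mm (seen from above) of the dome's topmost point and more than 3 mm higher than it, tilted less than 12 degrees, and at rest (under 30 mm/s and 0.3 rad/s) (z of beam_center in the frame of white_dome_apex above 0.003 m and horizontal distance between beam_center and white_dome_apex below 0.022 m and angle between beam_center's own z axis and vertical below 0.21 rad and contact force between beam and white_dome above 0.2 N and linear speed of beam below 0.03 m/s and angular speed of beam below 0.3 rad/s); the robot touches nothing.
It fails at once if the beam falls freely by more than about 25 mm (moves faster than 0.7 m/s while no finger touches it) (linear speed of beam above 0.7 m/s and contact force between the fingers and beam below 0.01 N).
It fails at once if the metal bar is moved more than 20 mm (distance of metal_bar_center from where it was at the start of the episode above 0.02 m).
It fails at once if the flask is moved more than 20 mm (distance of flask from where it was at the start of the episode above 0.02 m).
It also fails if it takes over 48 s, if anything falls off the work surface, if the arm or the gripper's body presses on something with over 40 N, if the wrist force passes 120 N, or if a joint passes its speed limit or range.

### The arm

A 7-joint arm with a two-finger parallel gripper is mounted at the origin on the work surface. World frame = base frame: x ahead of the robot, y to its left, z up, the work surface at z = 0. Lengths are in m, angles in rad, forces in N, time in s.
With the tool pointing down it reaches from about 0.4 to 0.925 m from the base axis. Payload 4.1 kg.
Tool frame: the origin (TCP) lies at the very end of the fingers, on their centre line; the grasp point (between the pads) lies 19 mm behind it (robot.pinch_z is the z of the grasp point in the tool frame, in m); z points along the fingers, x is the direction in which the jaws open and shut, and the axes are right-handed (so a half turn about z gives the same grasp; the last joint's range is limited). The gripper opens to 85 mm and grips with 20 to 120 N. Pads are 22 mm wide; open, the fingers measure 114 mm over their backs; the gripper's body (76 mm by 85 mm) begins 54 mm behind the grasp point. The pads swing forward as they close: fully open they stand 13 mm farther back than shut.
Start: joints at [1.129, 0.398, 0.045, 1.537, -0.019, 1.207, -0.051], TCP at [0.219, -0.612, 0.231] pointing down, gripper open.
Joint ranges: [-2.82, 2.82], [-0.49, 2.23], [-1.37, 1.46], [0, 2.46], [-1.36, 4.5], [0.23, 2], [-2.94, 2.94]. Speed limits (rad/s): [2.57, 2.57, 3.14, 3.14, 3.14, 3.14, 3.14].

### API

Orientations are given as a unit quaternion [x, y, z, w].
In Python, from cell import readout, cams, robot gives the robot as it stands.
- The arm moves only by the tool send_rows, never from a script. Its argument "motion" is text: rows parted by semicolons, each of 7 numbers parted by spaces: the turn, a rotation vector about the tool's x, y, z in rad, then the shift along the tool's x, y, z in cm, then the closure, from 0 (fully open) to 1 (shut). A call has exactly 10 rows; each row shifts and turns the pose as measured when the row begins, along the tool's axes as they then stand; what a row does not reach is not made up. A row lasts 1/8 s, in which the tool goes at most 62.5 mm and 10.7 degrees, less where a joint would pass 70% of its speed; a pose out of reach is approached as far as the arm can. A call with a gripper value outside its range is refused whole. The fingers move at their own pace and stop on an object; "grip_force" is the grip in N (left out, the last holds). Time passes only in rows, so rows that do not move let the fingers close, or fill a call up. It gives the time, the measured TCP pose, the force and the opening at its end, in the units of the state.
- readout.get_obs(): the state, without advancing time (a new reading comes with each control period).
- cams.camera(name): name is "scene" or "top" or "wrist"; returns the picture (480x640x3 uint8, red, green, blue); there is no depth.
- cams.calibration(name): a dict with "fx", "fy", "cx", "cy" (pixels), "D" ([k1, k2, p1, p2, k3] as OpenCV has them; the pictures are not rectified), "R" (3x3) and "t" (3): a world point X has camera coordinates R X + t; the wrist camera has in their place "T_tool_cam" (4x4, takes a point from camera to tool coordinates, whose origin is the TCP and whose axes are the tool frame's). Camera axes: x right, y down, z forward; pixel columns grow to the right and rows downward; lengths in m; the calibration is good to about 2 mm. A picture is of the moment at which its call begins: read the wrist's pose just before it. calibration takes no time and is no camera call.
- robot.finish_job(): hands the job in, once; it reports no verdict.
The state is a dict: "time_s": time; "qpos": joint angles; "qd": joint speeds; "effort": joint torques, N m; "eef_pos": TCP position; "ee_rot": TCP orientation; "ft_force": force on the tool from outside, world axes, zero at the start; "ft_torque": the same for the moment, N m; "opening": finger opening in m.
Only numpy, scipy, OpenCV 4.12 (cv2) and the standard library are available. Lean on these libraries where they do the work, as an engineer would, in place of code of your own. Each camera call takes 0.05 s, during which the arm holds its last target.

## Working session

There is one attempt and no reset: what is moved stays moved. The work goes in short steps, Python scripts to look and compute and a tool call to move; the robot and the scene stay as the last step left them, time stands still between calls to the robot, and variables do not carry over. Pictures are saved under pics/ and viewed, and the job is handed in when it is done.

Besides the shell and the picture viewer there is one more tool, called after "Request:" as a command line: name --argument value ..., lists and objects as JSON in quotes. send_rows: Moves the arm, as the interface text tells. Its arguments: {"type":"object","properties":{"motion":{"type":"string"},"grip_force":{"type":"number"}},"required":["motion"]}

```bash
mkdir -p pics; ls; python3 - <<'E'
from cell import readout,cams,robot
import cv2,numpy as np
print(readout.get_obs())
for n in ["scene","top"]:
    im=cams.camera(n); cv2.imwrite(f"pics/{n}0.png",im[:,:,::-1]); print(n,cams.calibration(n))
print(cams.calibration("wrist"), robot.pinch_z)
E
```

```text
pics
{'time_s': 0.0, 'qpos': array([ 1.12898443,  0.39917689,  0.04503067,  1.53795142, -0.01872636,
        1.20689264, -0.05068421]), 'qd': array([-0.00101113,  0.00079985, -0.00054564, -0.00013917, -0.00072891,
       -0.00021304, -0.00038871]), 'effort': array([ 2.14947277e-04, -4.75124359e+01,  1.36469163e+00, -2.54218179e+01,
        1.14914129e-02,  9.37567296e-03, -4.46478055e-06]), 'eef_pos': array([ 0.21829154, -0.61153875,  0.23024139]), 'ee_rot': array([ 8.17388686e-01, -5.76085696e-01, -8.50994619e-04, -5.31422924e-04]), 'ft_force': array([0.77277431, 0.16213568, 0.22691279]), 'ft_torque': array([ 0.00992186, -0.04141719, -0.03065495]), 'opening': 0.08543907984874345}
scene {'fx': 600.0202782225161, 'fy': 600.0202782225161, 'cx': 305.2457238207845, 'cy': 246.81535864828248, 'D': array([-0.20893405,  0.        ,  0.        ,  0.        ,  0.        ]), 'R': array([[-0.24912091,  0.96839807,  0.0119976 ],
       [ 0.78723197,  0.20970036, -0.57990653],
       [-0.56409627, -0.13502195, -0.81459467]]), 't': array([ 0.10700577, -0.45595752,  1.51592449])}
top {'fx': 434.0031
[... 203 characters left out ...]
.00565143],
       [-0.97728875,  0.0233085 , -0.21062626],
       [ 0.21042502, -0.01080143, -0.97755033]]), 't': array([0.03520232, 0.59039513, 0.67781775])}
{'fx': 339.1965091619097, 'fy': 339.1965091619097, 'cx': 319.55553848832784, 'cy': 241.01813133121885, 'D': array([0.00307272, 0.        , 0.        , 0.        , 0.        ]), 'T_tool_cam': array([[ 9.99999608e-01, -7.57120051e-04, -4.59770531e-04,
         1.04288584e-03],
       [ 8.60915403e-04,  9.52878789e-01,  3.03350081e-01,
        -7.75971234e-02],
       [ 2.08433159e-04, -3.03350358e-01,  9.52879067e-01,
        -1.41728579e-01],
       [ 0.00000000e+00,  0.00000000e+00,  0.00000000e+00,
         1.00000000e+00]])} -0.0187
```

View pics/scene0.png

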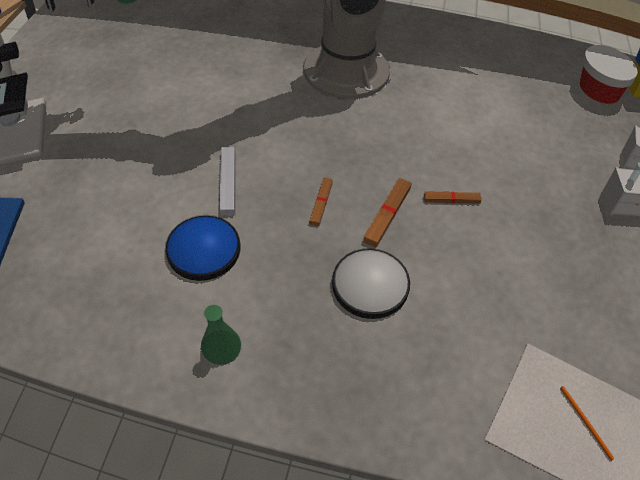

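View pics/top0.png

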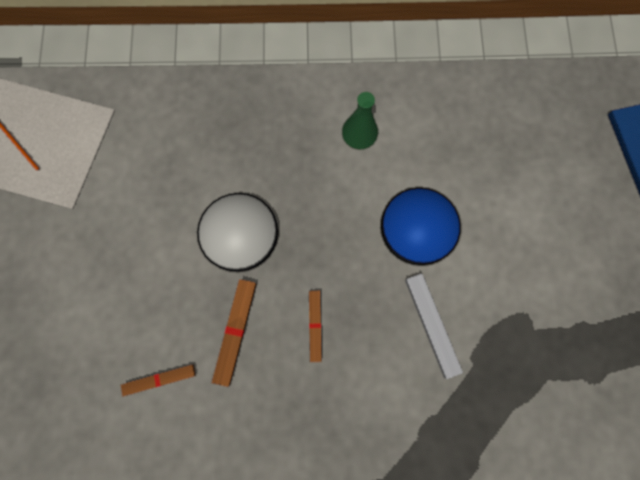

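The pictures show the banded beam at scene (388,211) and top (234,331). The white dome is at scene (371,283) and top (237,232). There are also two smaller decoy beams, the metal bar and the flask.

```bash
cat > h.py <<'E'
import cv2,numpy as np
from cell import readout,cams,robot
from scipy.spatial.transform import Rotation as Ro
def K(c): return np.array([[c['fx'],0,c['cx']],[0,c['fy'],c['cy']],[0,0,1.]])
def cast(c,px,z,obs=None):
    u=cv2.undistortPoints(np.float64(px).reshape(-1,1,2),K(c),np.float64(c['D'])).reshape(-1,2)
    d=np.c_[u,np.ones(len(u))]
    if 'R' in c: R=np.array(c['R']).T; o=-R@c['t']
    else:
        T=np.array(c['T_tool_cam']); Rt=Ro.from_quat(obs['ee_rot']).as_matrix()
        R=Rt@T[:3,:3]; o=Rt@T[:3,3]+obs['eef_pos']
    d=d@R.T
    return o+d*((z-o[2])/d[:,2])[:,None]
def circ(P):
    A=np.c_[2*P[:,:2],np.ones(len(P))]; s=np.linalg.lstsq(A,(P[:,:2]**2).sum(1),rcond=None)[0]
    return s[:2],np.sqrt(s[2]+s[0]**2+s[1]**2)
def near(m,seed):
    n,l,st,ce=cv2.connectedComponentsWithStats(m.astype(np.uint8))
    i=1+np.argmin(np.hypot(*(ce[1:]-seed).T)+1e3*(st[1:,4]<60)); return (l==i).astype(np.uint8)
def cont(m): return max(cv2.findContours(m,0,cv2.CHAIN_APPROX_NONE)[0],key=cv2.contourArea).reshape(-1,2)
E
python3 - <<'E'
from h import *
for n,sd,sb in [("scene",(371,283),(388,211)),("top",(237,232),(234,331))]:
    im=cv2.imread(f"pics/{n}0.png"); c=cams.calibration(n)
    hsv=cv2.cvtColor(im,cv2.COLOR_BGR2HSV); h,s,v=cv2.split(hsv)
    print(n,"px dome",hsv[sd[1],sd[0]],"bench",hsv[sd[1],sd[0]+60])
    wood=((h<20)|(h>170))&(s>110)&(v>50)
    m=near(wood,sb); p=cont(m)
    P=cast(c,p,0.02)
    r=cv2.minAreaRect(np.float32(P[:,:2]*1000)); print("beam",r, "box",cv2.boxPoints(r).round(0).tolist())
    red=wood&((h<4)|(h>174))&(s>180)
    mr=near(red,sb); M=cv2.moments(mr,True); q=(M['m10']/M['m00'],M['m01']/M['m00']); print("red",q,M['m00'],cast(c,[q],0.02))
    # black base outline
    blk=near((v<45),sd); 
    p=cont(blk); x,y,w,hh=cv2.boundingRect(p); print("blk bbox",x,y,w,hh)
    cc,rr=circ(cast(c,p,0.009)); print("base",cc,rr)
    ys,xs=np.nonzero(np.ones_like(v)); 
    fl=cv2.drawContours(np.zeros_like(v),[p],-1,1,-1); wm=near((fl>0)&(v>75),sd)
    p=cont(wm); cc,rr=circ(cast(c,p,0.018)); print("cap",cc,rr,len(p))
    for nm,lo in [("metal",(s<40)&(v>110)),("flask",(h>50)&(h<90)&(s>80))]:
        seed={"scene":{"metal":(227,181),"flask":(220,340)},"top":{"metal":(434,325),"flask":(360,125)}}[n][nm]
        mm=near(lo,seed);r=cv2.minAreaRect(np.float32(cast(c,cont(mm),0.02)[:,:2]*1000)); print(nm,r)
E
```

```text
scene px dome [ 13  14 161] bench [ 13  17 132]
beam ((451.938232421875, 179.17410278320312), (33.26982116699219, 191.13185119628906), 75.9046401977539) box [[355.0, 186.0], [541.0, 140.0], [549.0, 172.0], [363.0, 219.0]]
red (600.1672727272727, 89.52363636363637) 550.0 [[-0.11573728  0.6693829   0.02      ]]
blk bbox 332 253 78 66
base [0.62288359 0.17740568] 0.07267771394511338Traceback (most recent call last):
  File "<stdin>", line 17, in <module>
  File "h.py", line 19, in near
    i=1+np.argmin(np.hypot(*(ce[1:]-seed).T)+1e3*(st[1:,4]<60)); return (l==i).astype(np.uint8)
        ~~~~~~~~~^^^^^^^^^^^^^^^^^^^^^^^^^^^^^^^^^^^^^^^^^^^^^^
    return _wrapfunc(a, 'argmin', axis=axis, out=out, **kwds)
    return bound(*args, **kwds)
ValueError: attempt to get argmin of an empty sequence
```

```bash
python3 - <<'E'
from h import *
for n,sd,sb in [("scene",(371,283),(388,211)),("top",(237,232),(234,331))]:
    im=cv2.imread(f"pics/{n}0.png"); c=cams.calibration(n)
    hsv=cv2.cvtColor(im,cv2.COLOR_BGR2HSV); h,s,v=cv2.split(hsv)
    wood=((h<20)|(h>170))&(s>110)&(v>50)
    m=near(wood,sb); p=cont(m); P=cast(c,p,0.02)
    print(n,"beam",cv2.minAreaRect(np.float32(P[:,:2]*1000)))
    mm=cv2.dilate(m,np.ones((3,3)))>0
    red=mm&((h<4)|(h>172))&(s>150)
    ys,xs=np.nonzero(red); print("red",xs.mean(),ys.mean(),len(xs)); print(cast(c,[(xs.mean(),ys.mean())],0.02))
    x0,y0=sd; sub=np.zeros_like(v); cv2.circle(sub,sd,60,1,-1)
    print("row",v[y0,x0-48:x0-28],)
    # radial sub-pixel: darkest ring point & inner edge
    inn=[];out=[]
    for a in np.linspace(0,2*np.pi,72,endpoint=False):
        t=np.arange(20,60,.25); q=np.c_[x0+t*np.cos(a),y0+t*np.sin(a)].astype(np.float32)
        pr=cv2.remap(v,q[:,:1],q[:,1:],cv2.INTER_LINEAR).ravel().astype(float)
        k=np.argmin(pr); 
        if pr[k]>60: continue
        g=np.gradient(pr); w=max(0,k-24); inn.append(q[w+np.argmin(g[w:k+1])]); out.append(q[k+np.argmax(g[k:k+30])])
    for nm,pp,z in(("cap",inn,.018),):
        P=cast(c,pp,z); cc,rr=circ(P); e=np.hypot(*(P[:,:2]-cc).T)-rr; g=abs(e)<.004; cc,rr=circ(P[g]); print(nm,cc,rr,g.sum(),len(P))
    for z in (0,.018):
        P=cast(c,out,z); cc,rr=circ(P); print("outer",z,cc,rr)
    for nm,lo in [("metal",(s<40)&(v>(150 if n=="top" else 150))),("flask",(h>50)&(h<90)&(s>80))]:
        seed={"scene":{"metal":(227,181),"flask":(220,340)},"top":{"metal":(434,325),"flask":(360,125)}}[n][nm]
        mm=near(lo,seed);r=cv2.minAreaRect(np.float32(cast(c,cont(mm),0.02)[:,:2]*1000)); print(nm,r)
E
```

```text
scene beam ((451.938232421875, 179.17410278320312), (33.26982116699219, 191.13185119628906), 75.9046401977539)
red 388.8103448275862 208.4655172413793 58
[[0.44591251 0.18082491 0.02      ]]
row [121 123 121 121 123 118 111  69  62  18  28  43  75 121 121 123 123 123
 128 132]
cap [0.62365139 0.17750223] 0.06862694658954503 72 72
outer 0 [0.6185419  0.17693734] 0.07892611141764747
outer 0.018 [0.63009756 0.17730389] 0.07746024500884469
metal ((447.693359375, -168.57232666015625), (177.12168884277344, 27.342876434326172), 18.652645111083984)
flask ((803.793701171875, -57.459808349609375), (115.40623474121094, 68.8454360961914), 14.826032638549805)
top beam ((443.2979431152344, 180.2114715576172), (33.20220184326172, 179.10816955566406), 74.9874038696289)
red 233.87254901960785 331.30392156862746 102
[[0.44267371 0.18058069 0.02      ]]
row [125 123 122 122 121 119 112  90  56  65 106 135 145 149 151 152 155 155
 158 159]
cap [0.62131666 0.17902984] 0.06883942467870967 71 71
outer 0 [0.62536918 0.18143168] 0.07567477494111984
outer 0.018 [0.62101923 0.17793853] 0.07394342730825204
metal ((445.10955810546875, -165.30975341796875), (176.54734802246094, 26.752809524536133), 18.373275756835938)
flask ((834.62158203125, -52.592044830322266), (63.088584899902344, 116.72021484375), 88.07352447509766)
```

Both views agree. The dome apex is at about (0.6225, 0.178), with a cap radius of 68.7 mm against an expected 68.8 mm. The beam centre is at about (0.444, 0.180) with its axis at -15°. I'll move toward the beam now.

Request:
send_rows --motion "0 0 0 -2.9 -4 0 0;0 0 0 -2.9 -4 0 0;0 0 0 -2.9 -4 0 0;0 0 0 -2.9 -4 0 0;0 0 0 -2.9 -4 0 0;0 0 0 -2.9 -4 0 0;0 0 0 -2.9 -4 0 0;0 0 0 -2.9 -4 0 0;0 0 0 -2.9 -4 0 0;0 0 0 -2.9 -4 0 0" --grip_force 30

```text
time_s: 1.35
eef_pos: [0.5015, -0.195, 0.2257]
ee_rot: [0.814, -0.58, -0.004, 0.0]
ft_force: [0.1, -0.8, 0.7]
opening: 0.0855
```

```bash
cat >> h.py <<'E'
def plan(target,ax_deg=None):
    o=readout.get_obs(); R=Ro.from_quat(o['ee_rot']).as_matrix()
    s=R.T@(np.array(target)-o['eef_pos'])*100
    print("t",o['time_s'],"pos",o['eef_pos'].round(4),"x_t",R[:,0].round(3),"z_t",R[:,2].round(4),"F",o['ft_force'].round(1),"open",round(o['opening'],4),"q",o['qpos'].round(2))
    print("shift cm (tool axes now)",s.round(2),np.linalg.norm(s).round(2))
    if ax_deg is not None:
        a=np.radians(ax_deg); x=np.array([np.cos(a),np.sin(a),0]); z=np.array([0,0,-1.]); W=np.c_[x,np.cross(z,x),z]
        print("rotvec",Ro.from_matrix(R.T@W).as_rotvec().round(3)); print("shift in target axes",(W.T@(np.array(target)-o['eef_pos'])*100).round(2))
E
python3 -c "
from h import *
plan([.444,.18,.2],-105)"
```

```text
t 1.35 pos [ 0.5015 -0.195   0.2257] x_t [ 0.326 -0.945 -0.006] z_t [-0.0071  0.0039 -1.    ] F [ 0.1 -0.8  0.7] open 0.0855 q [ 0.5   0.22 -0.24  1.8   0.05  1.14 -1.  ]
shift cm (tool axes now) [-37.31  -6.82   2.76] 38.02
rotvec [0.007 0.004 0.594]
shift in target axes [-34.73  15.26   2.57]
```

Request:
send_rows --motion "0 0 0.15 0 0 0 0;0 0 0.15 0 0 0 0;0 0 0.15 0 0 0 0;0 0 0.15 0 0 0 0;0 0 0 -5.2 2.3 0.4 0;0 0 0 -5.2 2.3 0.4 0;0 0 0 -5.2 2.3 0.4 0;0 0 0 -5.2 2.3 0.4 0;0 0 0 -5.2 2.3 0.4 0;0 0 0 -5.2 2.3 0.4 0"

```text
time_s: 2.6
eef_pos: [0.4553, 0.1538, 0.2004]
ee_rot: [-0.598, 0.802, 0.005, -0.002]
ft_force: [0.9, -0.2, -0.6]
opening: 0.0856
```

```bash
python3 -c "
from h import *
plan([.444,.18,.15],-105)
o=readout.get_obs(); im=cams.camera('wrist'); cv2.imwrite('pics/w1.png',im[:,:,::-1])
np.save('w1.npy',np.r_[o['eef_pos'],o['ee_rot']])"
```

```text
t 2.6 pos [0.4553 0.1538 0.2004] x_t [-0.285 -0.958 -0.003] z_t [-0.0095  0.0055 -0.9999] F [ 0.9 -0.2 -0.6] open 0.0856 q [-0.    0.15 -0.44  1.95  0.06  1.06 -2.33]
shift cm (tool axes now) [-2.17  1.77  5.06] 5.79
rotvec [ 0.011  0.003 -0.027]
shift in target axes [-2.23  1.77  5.04]
```

View pics/w1.png

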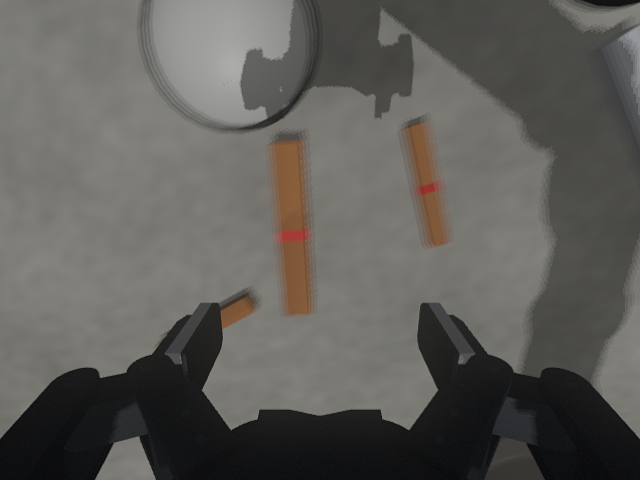

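The wrist view is motion-blurred. It shows the beam at (293,237), the dome above it in the picture and one decoy's end at (240,305). I'll centre the arm, let it settle and measure again.

Request:
send_rows --motion "0 0 -0.027 -1.1 0.9 1 0;0.01 0 0 -1.1 0.9 1 0;0 0 0 0 0 1 0;0 0 0 0 0 1 0;0 0 0 0 0 0 0;0 0 0 0 0 0 0;0 0 0 0 0 0 0;0 0 0 0 0 0 0;0 0 0 0 0 0 0;0 0 0 0 0 0 0"

```text
time_s: 3.9
eef_pos: [0.4408, 0.1875, 0.1575]
ee_rot: [-0.613, 0.79, 0.004, 0.001]
ft_force: [0.6, -0.2, 0.2]
opening: 0.0852
```

```bash
cat > m.py <<'E'
from h import *
import sys
def wrist(name):
    o=readout.get_obs(); im=cams.camera('wrist')[:,:,::-1].copy(); cv2.imwrite(f'pics/{name}.png',im)
    return o,im,cams.calibration('wrist')
if __name__=="__main__":
    o,im,c=wrist(sys.argv[1]); h,s,v=cv2.split(cv2.cvtColor(im,cv2.COLOR_BGR2HSV))
    wood=((h<20)|(h>170))&(s>90)&(v>50)
    n,l,st,ce=cv2.connectedComponentsWithStats(wood.astype(np.uint8))
    for i in range(1,n):
        if st[i,4]<300: continue
        m=(l==i).astype(np.uint8); r=cv2.minAreaRect(np.float32(cast(c,cont(m),.02,o)[:,:2]*1000)); print("wood",ce[i].round(0),[np.round(a,1) for a in r],cv2.boxPoints(r).round(0).tolist())
        ys,xs=np.nonzero((m>0)&((h<4)|(h>172))&(s>150))
        if len(xs)>20: print(" red",len(xs),xs.mean(),ys.mean(),cast(c,[(xs.mean(),ys.mean())],.02,o).round(4))
    plan([.444,.18,.05],-105)
E
python3 m.py w2
```

```text
wood [486. 166.] [array([452.1,  45.4]), array([118.9,  25.1]), np.float64(0.7)] [[393.0, 57.0], [393.0, 32.0], [512.0, 34.0], [511.0, 59.0]]
 red 224 489.0580357142857 172.99553571428572 [[0.4518 0.0433 0.02  ]]
wood [327. 209.] [array([444.5, 180.1]), array([ 30.6, 178.2]), np.float64(76.2)] [[354.0, 187.0], [527.0, 144.0], [535.0, 174.0], [362.0, 216.0]]
 red 446 327.1726457399103 222.74663677130044 [[0.4441 0.1801 0.02  ]]
wood [248. 312.] [array([379.5, 275.1]), array([23.2, 65.6]), np.float64(14.5)] [[360.0, 304.0], [376.0, 240.0], [399.0, 246.0], [383.0, 310.0]]
t 3.95 pos [0.4408 0.1875 0.1575] x_t [-0.249 -0.968 -0.007] z_t [-0.0025  0.0076 -1.    ] F [-0.6  0.1 -0.5] open 0.0852 q [-0.06  0.19 -0.47  2.01  0.1   0.96 -2.41]
shift cm (tool axes now) [ 0.72 -0.54 10.74] 10.78
rotvec [0.004 0.007 0.01 ]
shift in target axes [ 0.64 -0.5  10.75]
```

View pics/w2.png

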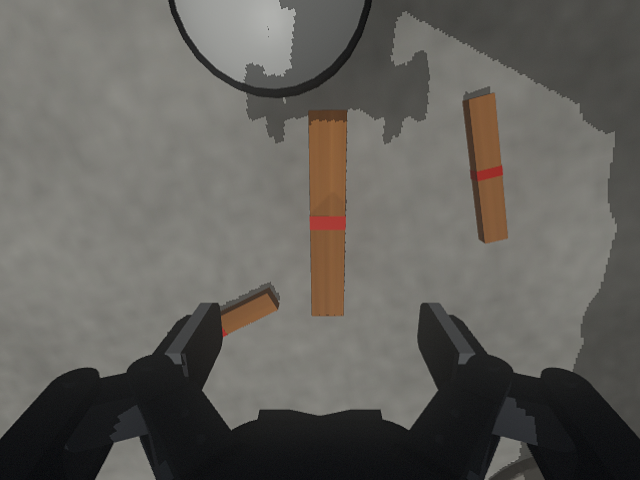

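Beam centre is (0.4444, 0.1801), measuring 178 x 31 mm with its axis at -13.8°. This matches the fixed cameras. The jaws are aligned and the decoys are clear of the fingers, so I'll descend.

Request:
send_rows --motion "0.004 0.007 0.01 0.7 -0.5 2 0;0 0 0 0 0 3 0;0 0 0 0 0 3 0;0 0 0 0 0 2 0;0 0 0 0 0 1 0;0 0 0 0 0 0 0;0 0 0 0 0 0 0;0 0 0 0 0 0 0;0 0 0 0 0 0 0;0 0 0 0 0 0 0"

```text
time_s: 5.2
eef_pos: [0.4478, 0.1812, 0.0481]
ee_rot: [-0.609, 0.793, -0.002, 0.004]
ft_force: [0.6, 0.3, 0.2]
opening: 0.0853
```

```bash
python3 -c "
from h import *
plan([.4443,.1801,.006],-103.8)"
```

```text
t 5.2 pos [0.4478 0.1812 0.0481] x_t [-0.259 -0.966 -0.005] z_t [ 0.0084  0.0026 -1.    ] F [0.6 0.3 0.2] open 0.0853 q [-0.11  0.36 -0.43  2.1   0.23  0.72 -2.52]
shift cm (tool axes now) [0.22 0.34 4.21] 4.23
rotvec [-0.007  0.005 -0.021]
shift in target axes [0.19 0.32 4.21]
```

Request:
send_rows --motion "-0.007 0.005 -0.02 0.2 0.3 1 0;0 0 0 0 0 1 0;0 0 0 0 0 1 0;0 0 0 0 0 0.6 0;0 0 0 0 0 0.3 0;0 0 0 0 0 0 0;0 0 0 0 0 0 0;0 0 0 0 0 0 0;0 0 0 0 0 0 0;0 0 0 0 0 0 0"

```text
time_s: 6.45
eef_pos: [0.4444, 0.1801, 0.0064]
ee_rot: [-0.617, 0.787, -0.0, -0.0]
ft_force: [-1.0, 0.1, 0.3]
opening: 0.0855
```

```bash
python3 -c "
from h import *
plan([.4443,.1801,.006],-103.8)"
```

```text
t 6.45 pos [0.4444 0.1801 0.0064] x_t [-0.238 -0.971  0.001] z_t [-1.e-04 -6.e-04 -1.e+00] F [-1.   0.1  0.3] open 0.0855 q [-0.13  0.43 -0.41  2.12  0.28  0.64 -2.54]
shift cm (tool axes now) [-0.    0.01  0.04] 0.04
rotvec [-0.    -0.001  0.   ]
shift in target axes [-0.    0.01  0.04]
```

Request:
send_rows --motion "0 0 0 0 0 0 0.7;0 0 0 0 0 0 0.7;0 0 0 0 0 0 0.8;0 0 0 0 0 0 0.8;0 0 0 0 0 0 0.8;0 0 0 0 0 0 0.8;0 0 0 0 0 0 0.8;0 0 0 0 0 0 0.8;0 0 0 0 0 0 0.8;0 0 0 0 0 0 0.8" --grip_force 40

```text
time_s: 7.7
eef_pos: [0.4447, 0.1802, 0.0067]
ee_rot: [-0.617, 0.787, -0.0, 0.0]
ft_force: [-0.1, -0.3, 1.1]
opening: 0.0289
```

```bash
python3 -c "
from h import *
plan([.4443,.1801,.006],-103.8)"
```

```text
t 7.7 pos [0.4447 0.1802 0.0067] x_t [-0.239 -0.971  0.   ] z_t [ 7.e-04 -4.e-04 -1.e+00] F [-0.1 -0.3  1.1] open 0.0289 q [-0.13  0.43 -0.41  2.12  0.28  0.64 -2.54]
shift cm (tool axes now) [0.02 0.04 0.07] 0.09
rotvec [-0.001 -0.     0.   ]
shift in target axes [0.02 0.04 0.07]
```

Request:
send_rows --motion "0 0 0 0 0 -1 0.8;0 0 0 0 0 -2 0.8;0 0 0 0 0 -2 0.8;0 0 0 0 0 -2 0.8;0 0 0 0 0 -2 0.8;0 0 0 0 0 -2 0.8;0 0 0 0 0 -1 0.8;0 0 0 0 0 0 0.8;0 0 0 0 0 0 0.8;0 0 0 0 0 0 0.8"

```text
time_s: 8.95
eef_pos: [0.442, 0.1792, 0.1311]
ee_rot: [-0.617, 0.787, 0.0, -0.002]
ft_force: [-0.1, 0.6, -0.5]
opening: 0.0292
```

```bash
python3 - <<'E'
from h import *
from m import wrist
plan([.6225,.178,.10],-103.8)
o,im,c=wrist('w3'); im2=cams.camera('scene'); cv2.imwrite('pics/s3.png',im2[:,:,::-1])
E
```

```text
t 8.95 pos [0.442  0.1792 0.1311] x_t [-0.238 -0.971  0.003] z_t [-0.0032 -0.002  -1.    ] F [-0.1  0.6 -0.5] open 0.0292 q [-0.05  0.23 -0.47  2.04  0.13  0.91 -2.41]
shift cm (tool axes now) [ -4.18 -17.57   3.05] 18.31
rotvec [ 0.003 -0.003  0.001]
shift in target axes [ -4.19 -17.55   3.11]
```

View pics/w3.png

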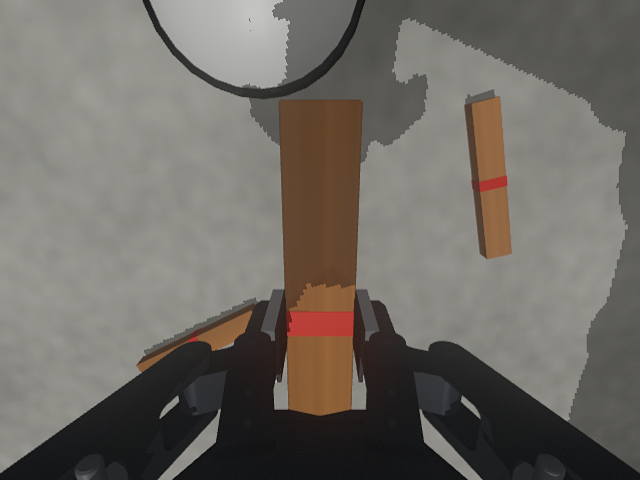

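View pics/s3.png

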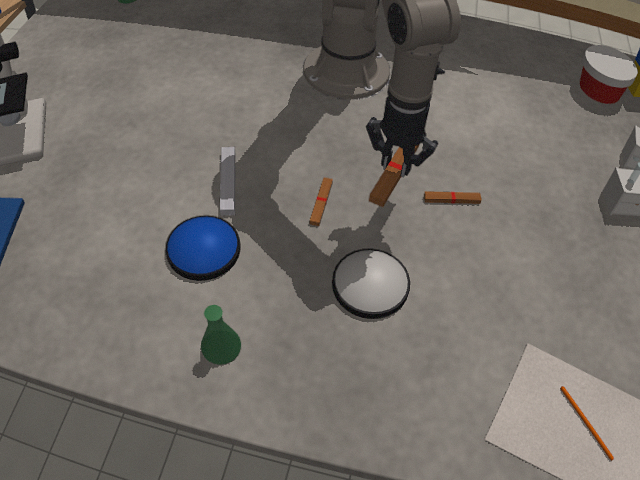

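The beam is held with its red band at (322,323) between the pads. I'll check the beam's pitch and band offset in tool coordinates.

```bash
python3 - <<'E'
from h import *
c=cams.calibration('wrist'); T=c['T_tool_cam']
im=cv2.imread('pics/w3.png'); h,s,v=cv2.split(cv2.cvtColor(im,cv2.COLOR_BGR2HSV))
wood=((h<20)|(h>170))&(s>90)&(v>40)
for r in (102,130,170,210,250,280,295,318,325):
    xs=np.nonzero(wood[r,260:380])[0]+260; d=np.diff(xs); 
    u=cv2.undistortPoints(np.float64([[xs[0]-.5,r],[xs[-1]+.5,r]]).reshape(-1,1,2),K(c),c['D']).reshape(-1,2)
    # depth from width 30mm, row direction ~ camera x
    Z=.03/(u[1,0]-u[0,0]); p=np.r_[u.mean(0)*Z,Z]; print(r,xs[0],xs[-1],"tool",((T[:3,:3]@p+T[:3,3])*1000).round(1))
red=((h<4)|(h>172))&(s>150); red[:, :270]=0; red[:,375:]=0
ys,xs=np.nonzero(red); print(ys.min(),ys.max(),xs.min(),xs.max(),xs.mean(),ys.mean())
# ray at band meets tool z=-13
u=cv2.undistortPoints(np.float64([[[xs.mean(),ys.mean()]]]),K(c),c['D']).ravel(); d=T[:3,:3]@np.r_[u,1]; k=(-.0135-T[2,3])/d[2]; print(T[:3,3]+d*k)
E
```

```text
102 279 361 tool [  1.  -88.8  -9.6]
130 280 361 tool [  1.1 -79.2 -11.1]
170 281 359 tool [  1.  -64.8 -10.8]
210 282 358 tool [  0.9 -49.6 -12.1]
250 284 356 tool [  0.9 -32.3 -10. ]
280 285 355 tool [  0.9 -19.  -10.1]
295 285 355 tool [  0.9 -12.9 -12.1]
318 280 361 tool [  1.1 -13.7 -32. ]
325 278 363 tool [  1.1 -14.3 -37.8]
312 335 286 353 319.89303482587064 323.40485074626866
[ 0.00087803 -0.00015549 -0.0135    ]
```

Beam is level in the grip and the band is on the tool axis. Its underside is about 6.7 mm below the TCP, so contact is expected at a TCP height of about 0.057 m.

Request:
send_rows --motion "0.003 -0.003 0 -0.3 -1.2 0 0.8;0 0 0 -0.6 -2.5 0 0.8;0 0 0 -0.6 -2.5 0 0.8;0 0 0 -0.6 -2.5 0 0.8;0 0 0 -0.6 -2.5 0 0.8;0 0 0 -0.6 -2.5 0 0.8;0 0 0 -0.6 -2.5 0 0.8;0 0 0 -0.3 -1.3 0 0.8;0 0 0 0 0 0 0.8;0 0 0 0 0 0 0.8"

```text
time_s: 10.3
eef_pos: [0.6319, 0.1763, 0.1269]
ee_rot: [-0.617, 0.787, 0.0, -0.001]
ft_force: [-0.1, -0.2, -1.7]
opening: 0.029
```

```bash
python3 - <<'E'
from h import *
plan([.6225,.178,.075],-103.8)
E
```

```text
t 10.3 pos [0.6319 0.1763 0.1269] x_t [-0.24  -0.971  0.001] z_t [-1.3e-03 -8.0e-04 -1.0e+00] F [-0.1 -0.2 -1.7] open 0.029 q [-0.05  0.52 -0.4   1.62  0.23  1.05 -2.33]
shift cm (tool axes now) [0.06 0.95 5.19] 5.28
rotvec [ 0.001 -0.001 -0.001]
shift in target axes [0.06 0.95 5.19]
```

Request:
send_rows --motion "0 0 0 0 0.9 0.5 0.8;0 0 0 0 0 1 0.8;0 0 0 0 0 1 0.8;0 0 0 0 0 1 0.8;0 0 0 0 0 1 0.8;0 0 0 0 0 0.5 0.8;0 0 0 0 0 0 0.8;0 0 0 0 0 0 0.8;0 0 0 0 0 0 0.8;0 0 0 0 0 0 0.8"

```text
time_s: 11.55
eef_pos: [0.6205, 0.1789, 0.0736]
ee_rot: [-0.617, 0.787, 0.0, -0.001]
ft_force: [0.4, 0.2, -0.4]
opening: 0.0288
```

```bash
python3 - <<'E'
from h import *
plan([.6225,.178,.058],-103.8)
for n in("scene","top"): cv2.imwrite(f'pics/{n}4.png',cv2.resize(cams.camera(n)[:,:,::-1][(130 if n=="top" else 180):(370 if n=="top" else 400),(100 if n=="top" else 220):(420 if n=="top" else 500)],None,fx=2,fy=2))
E
```

```text
t 11.55 pos [0.6205 0.1789 0.0736] x_t [-0.238 -0.971  0.002] z_t [-0.0022 -0.0014 -1.    ] F [ 0.4  0.2 -0.4] open 0.0288 q [-0.06  0.57 -0.39  1.68  0.25  0.95 -2.36]
shift cm (tool axes now) [ 0.04 -0.22  1.56] 1.58
rotvec [ 0.002 -0.002  0.   ]
shift in target axes [ 0.04 -0.21  1.56]
```

View pics/scene4.png

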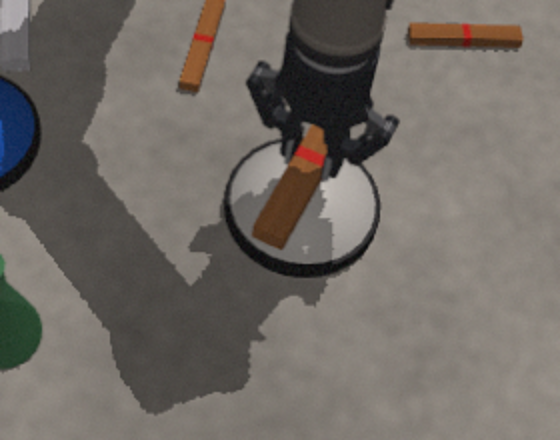

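View pics/top4.png

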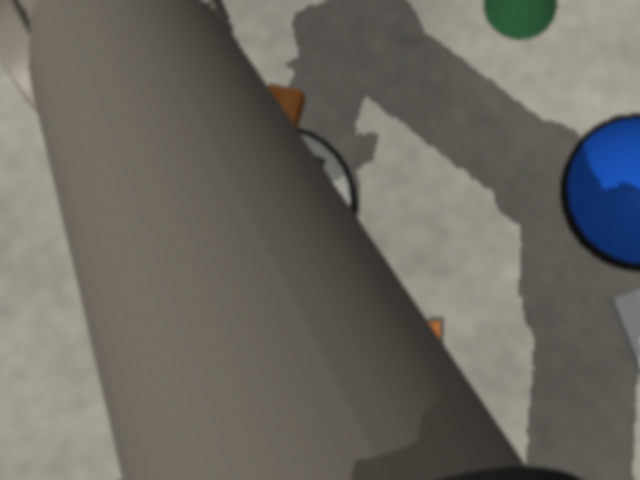

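```bash
python3 - <<'E'
from h import *
im=cv2.imread('pics/scene4.png'); h,s,v=cv2.split(cv2.cvtColor(im,cv2.COLOR_BGR2HSV))
m=((h<4)|(h>172))&(s>170); m[:,:280]=0;m[:,345:]=0;m[:140]=0;m[175:]=0
ys,xs=np.nonzero(m);q=np.array([xs.mean(),ys.mean()]);print(q,len(xs),np.c_[xs,ys].min(0),np.c_[xs,ys].max(0))
print(cast(cams.calibration('scene'),[q/2-.25+[220,180]],.0868))
plan([.6225,.178,.058],-103.8)
E
```

```text
[309.59861592 155.14532872] 289 [294 146] [324 165]
[[0.62011927 0.17613503 0.0868    ]]
t 11.65 pos [0.6205 0.1789 0.0736] x_t [-0.238 -0.971  0.002] z_t [-0.0022 -0.0014 -1.    ] F [-0.3  0.4 -0.4] open 0.0292 q [-0.06  0.57 -0.39  1.68  0.25  0.95 -2.36]
shift cm (tool axes now) [ 0.04 -0.22  1.56] 1.58
rotvec [ 0.002 -0.002  0.   ]
shift in target axes [ 0.04 -0.22  1.56]
```

Request:
send_rows --motion "0.002 -0.002 0 0 -0.25 0.3 0.8;0 0 0 0 0 0.3 0.8;0 0 0 0 0 0.3 0.8;0 0 0 0 0 0.2 0.8;0 0 0 0 0 0.1 0.8;0 0 0 0 0 0 0.8;0 0 0 0 0 0 0.8;0 0 0 0 0 0 0.8;0 0 0 0 0 0 0.8;0 0 0 0 0 0 0.8"

```text
time_s: 12.9
eef_pos: [0.6231, 0.1783, 0.0609]
ee_rot: [-0.617, 0.787, -0.0, 0.0]
ft_force: [0.5, 0.2, -0.6]
opening: 0.0291
```

```bash
python3 - <<'E'
from h import *
plan([.6228,.178,.057],-103.8)
E
```

```text
t 12.9 pos [0.6231 0.1783 0.0609] x_t [-0.238 -0.971 -0.   ] z_t [ 5.e-04  2.e-04 -1.e+00] F [ 0.5  0.2 -0.6] open 0.0291 q [-0.06  0.58 -0.39  1.69  0.26  0.92 -2.36]
shift cm (tool axes now) [0.03 0.03 0.39] 0.39
rotvec [-0.  0.  0.]
shift in target axes [0.03 0.03 0.39]
```

Request:
send_rows --motion "0 0 0 0 0 0.1 0.8;0 0 0 0 0 0.1 0.8;0 0 0 0 0 0.05 0.8;0 0 0 0 0 0 0.8;0 0 0 0 0 0 0.8;0 0 0 0 0 0 0.8;0 0 0 0 0 0 0.8;0 0 0 0 0 0 0.8;0 0 0 0 0 0 0.8;0 0 0 0 0 0 0.8"

```text
time_s: 14.15
eef_pos: [0.6231, 0.1783, 0.0582]
ee_rot: [-0.617, 0.787, -0.0, 0.0]
ft_force: [0.9, -1.2, 0.2]
opening: 0.029
```

Request:
send_rows --motion "0 0 0 0 0 0.05 0.8;0 0 0 0 0 0.05 0.8;0 0 0 0 0 0.05 0.8;0 0 0 0 0 0 0.8;0 0 0 0 0 0 0.8;0 0 0 0 0 0 0.8;0 0 0 0 0 0 0.8;0 0 0 0 0 0 0.8;0 0 0 0 0 0 0.8;0 0 0 0 0 0 0.8"

```text
time_s: 15.4
eef_pos: [0.6232, 0.1783, 0.0567]
ee_rot: [-0.617, 0.787, -0.0, 0.0]
ft_force: [-0.2, -0.1, -0.3]
opening: 0.029
```

Request:
send_rows --motion "0 0 0 0 0 0.05 0.8;0 0 0 0 0 0.05 0.8;0 0 0 0 0 0 0.8;0 0 0 0 0 0 0.8;0 0 0 0 0 0 0.8;0 0 0 0 0 0 0.8;0 0 0 0 0 0 0.8;0 0 0 0 0 0 0.8;0 0 0 0 0 0 0.8;0 0 0 0 0 0 0.8"

```text
time_s: 16.65
eef_pos: [0.6232, 0.1783, 0.0567]
ee_rot: [-0.617, 0.787, -0.0, 0.0]
ft_force: [-1.3, -1.1, 2.5]
opening: 0.0291
```

The beam is touching the dome: height stopped at 0.0567 m, as predicted, and the force is 2.5 N. I'll release gently.

Request:
send_rows --motion "0 0 0 0 0 0 0.64;0 0 0 0 0 0 0.62;0 0 0 0 0 0 0.6;0 0 0 0 0 0 0.58;0 0 0 0 0 0 0.56;0 0 0 0 0 0 0.5;0 0 0 0 0 0 0.4;0 0 0 0 0 0 0.3;0 0 0 0 0 0 0.2;0 0 0 0 0 0 0.1" --grip_force 20

```text
time_s: 17.9
eef_pos: [0.6235, 0.1784, 0.056]
ee_rot: [-0.617, 0.787, -0.0, 0.001]
ft_force: [-0.6, 0.4, 0.7]
opening: 0.0767
```

```bash
python3 - <<'E'
from h import *
from m import wrist
plan([.6228,.178,.2])
o,im,c=wrist('w5'); cv2.imwrite('pics/s5.png',cams.camera('scene')[:,:,::-1])
E
```

```text
t 17.9 pos [0.6235 0.1784 0.056 ] x_t [-0.238 -0.971 -0.001] z_t [ 1.3e-03  4.0e-04 -1.0e+00] F [-0.6  0.4  0.7] open 0.0767 q [-0.07  0.59 -0.38  1.69  0.27  0.91 -2.37]
shift cm (tool axes now) [  0.04   0.04 -14.4 ] 14.4
```

View pics/w5.png

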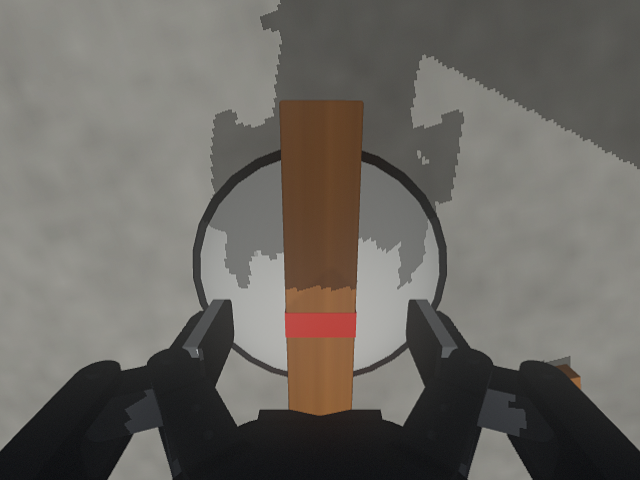

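View pics/s5.png

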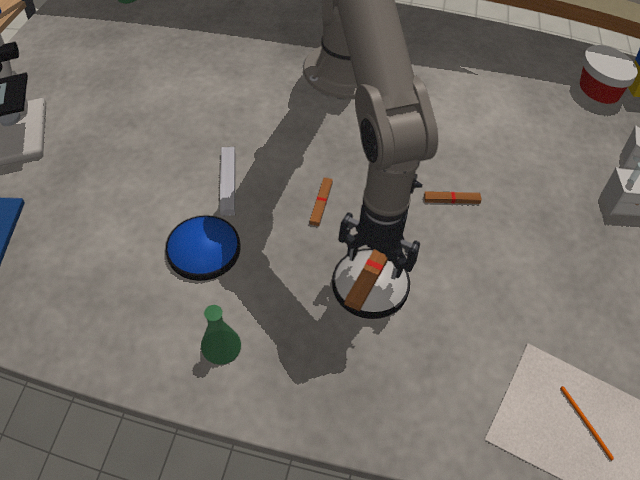

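The beam stays on the dome and the fingers are open and clear of it. I'll retreat straight up, then back.

Request:
send_rows --motion "0 0 0 0 0 0 0;0 0 0 0 0 -0.5 0;0 0 0 0 0 -1 0;0 0 0 0 0 -1.5 0;0 0 0 0 0 -2 0;0 0 0 0 0 -3 0;0 0 0 0 0 -3 0;0 0 0 0 0 -3 0;0 0 0 0 0 -3 0;0 0 0 0 0 -1 0"

```text
time_s: 19.25
eef_pos: [0.624, 0.1792, 0.2515]
ee_rot: [-0.617, 0.787, -0.002, 0.004]
ft_force: [0.1, 0.4, -0.7]
opening: 0.0858
```

Request:
send_rows --motion "0 0 0 3 3 0 0;0 0 0 4 4 0 0;0 0 0 4 4 0 0;0 0 0 4 4 0 0;0 0 0 3 3 0 0;0 0 0 0 0 0 0;0 0 0 0 0 0 0;0 0 0 0 0 0 0;0 0 0 0 0 0 0;0 0 0 0 0 0 0"

```text
time_s: 20.5
eef_pos: [0.4005, 0.0456, 0.2484]
ee_rot: [-0.618, 0.786, -0.001, 0.005]
ft_force: [-0.6, -0.5, 0.4]
opening: 0.0854
```

```bash
python3 - <<'E'
from h import *
plan([.6228,.178,.2])
for n in("top","scene"):
    im=cams.camera(n)[:,:,::-1].copy(); cv2.imwrite(f'pics/{n}6.png',im)
E
```

```text
t 20.5 pos [0.4005 0.0456 0.2484] x_t [-0.235 -0.972 -0.007] z_t [ 0.0092  0.0051 -0.9999] F [-0.6 -0.5  0.4] open 0.0854 q [ 0.2  -0.07 -0.39  2.05 -0.03  1.14 -1.99]
shift cm (tool axes now) [-18.06 -18.46   5.11] 26.32
```

View pics/top6.png

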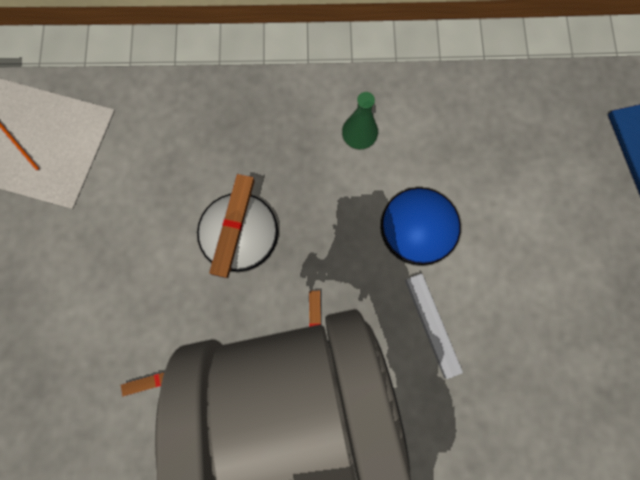

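View pics/scene6.png

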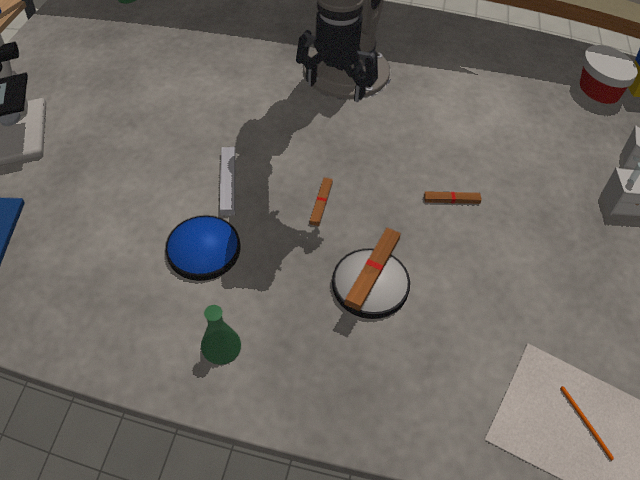

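It is balanced. I'll let it settle, then measure position, tilt and motion.

Request:
send_rows --motion "0 0 0 0 0 0 0;0 0 0 0 0 0 0;0 0 0 0 0 0 0;0 0 0 0 0 0 0;0 0 0 0 0 0 0;0 0 0 0 0 0 0;0 0 0 0 0 0 0;0 0 0 0 0 0 0;0 0 0 0 0 0 0;0 0 0 0 0 0 0"

```text
time_s: 21.85
eef_pos: [0.4004, 0.0454, 0.2483]
ee_rot: [-0.618, 0.786, -0.001, 0.005]
ft_force: [-0.2, -0.6, 0.6]
opening: 0.085
```

```bash
cat > f.py <<'E'
from h import *
def meas(ims):
    out={}
    for n,sb in (("scene",(372,268)),("top",(232,225))):
        im=ims[n]; c=cams.calibration(n); h,s,v=cv2.split(cv2.cvtColor(im,cv2.COLOR_BGR2HSV))
        m=near(((h<20)|(h>170))&(s>110)&(v>50),sb)
        r=cv2.minAreaRect(np.float32(cast(c,cont(m),.07)[:,:2]*1000))
        ys,xs=np.nonzero((cv2.dilate(m,np.ones((3,3)))>0)&((h<4)|(h>172))&(s>150))
        q=[xs.mean(),ys.mean()]; b=cv2.boxPoints(r); b=b[np.argsort(b[:,0])]
        print(n,"ends",b[:2].mean(0).round(1),b[2:].mean(0).round(1),"size",np.round(r[1],1),"red",np.round(q,1),cast(c,[q],.07).round(4))
        out[n]=q
E
python3 - <<'E'
from f import *
meas({n:cv2.imread(f'pics/{n}6.png') for n in("top","scene")})
for k in range(2):
    ims={n:cams.camera(n)[:,:,::-1].copy() for n in("top","scene")}; meas(ims)
for n in ims: cv2.imwrite(f'pics/{n}{7}.png',ims[n])
for n in ims:
    a=cv2.imread(f'pics/{n}0.png')
    for nm,b in {"scene":{"metal":(215,140,25,80),"flask":(198,300,45,68)},"top":{"metal":(400,268,65,115),"flask":(338,88,45,65)}}[n].items():
        x,y,w,hh=b; print(n,nm,np.abs(a[y:y+hh,x:x+w].astype(int)-ims[n][y:y+hh,x:x+w]).mean())
E
```

```text
scene ends [537.6 199.6] [720.7 154.5] size [ 31.9 188.6] red [374.5 264.5] [[0.6239 0.1786 0.07  ]]
top ends [533.8 199.6] [708.2 156. ] size [ 33.6 179.9] red [232.3 223.8] [[0.621  0.1769 0.07  ]]
scene ends [537.6 199.6] [720.7 154.6] size [ 31.9 188.6] red [374.4 264.4] [[0.6237 0.1784 0.07  ]]
top ends [533.8 199.6] [708.2 156. ] size [ 33.6 179.9] red [232.3 223.8] [[0.621  0.1769 0.07  ]]
scene ends [537.6 199.7] [720.7 154.5] size [ 31.9 188.6] red [374.4 264.5] [[0.6239 0.1784 0.07  ]]
top ends [533.8 199.6] [708.2 156. ] size [ 33.6 179.8] red [232.3 223.8] [[0.621  0.1768 0.07  ]]
top metal 25.864749163879598
top flask 8.267920227920229
scene metal 20.5645
scene flask 2.9224400871459695
```

```bash
python3 - <<'E'
from h import *
for k in (0,7):
  for n,sf in(("scene",(220,340)),("top",(360,125))):
    h,s,v=cv2.split(cv2.cvtColor(cv2.imread(f'pics/{n}{k}.png'),cv2.COLOR_BGR2HSV))
    m=near((h>50)&(h<90)&(s>80),sf); ys,xs=np.nonzero(m); print(k,n,"flask",xs.mean(),ys.mean(),len(xs))
print(robot.finish_job())
E
```

```text
0 scene flask 219.19617224880383 338.3766233766234 1463
0 top flask 361.0223107569721 123.94342629482071 1255
7 scene flask 219.16485013623978 338.3337874659401 1468
7 top flask 361.0151636073424 123.96568236233041 1253
the job is handed in; nothing more can be done
None
```

The wooden beam is balanced on the white dome, and I handed the job in at about 22 s of the 48 s allowed. I gripped it by its middle and lowered it until it touched the dome: the height stopped at 56.7 mm, as predicted, with 2.5 N on the wrist. Then I opened the fingers gradually and drew the arm clear.

**Position:** the red band is within about 2 mm of the dome's apex in both fixed cameras, against the 22 mm limit.

**At rest:** the beam did not move measurably between pictures taken about 1.4 s apart. Its outline fits a bar lying level at 70 mm; I did not measure the tilt angle directly.

**Flask:** it moved less than 0.1 pixel between the first and last pictures.

**Metal bar:** the picture-difference check on it came out high and told me nothing, because the arm's shadow lay across it at the end. It looks to be in the same place in both views, and the arm stayed well above it throughout.

**Disagreement:** the two cameras differ by 2–3 mm in absolute position, roughly their stated calibration error.

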